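# Feel for the release notch and unlock the module cradle

### The arm

A 6-joint arm with a two-finger parallel gripper is mounted at the origin on a cart in front of the work surface, level with it; the furniture and walls round the work are solid. World frame = base frame: x ahead of the robot, y to its left, z up, the work surface at z = 0. Lengths are in mm, angles in rad, forces in N, time in s.
With the tool pointing down it reaches from about 250 to 850 mm from the base axis. Payload 12.5 kg.
Tool frame: the origin (TCP) lies at the very end of the fingers, on their centre line; the grasp point (between the pads) lies 19 mm behind it; x points along the fingers, z is the direction in which the jaws open and shut, and the axes are right-handed (so a half turn about x gives the same grasp; the last joint's range is limited). The gripper opens to 93 mm and grips with 3 to 60 N. Pads are 15 mm wide; open, the fingers measure 128 mm over their backs; the gripper's body (75 mm by 188 mm) begins 65 mm behind the grasp point.
Start: joints at [1.116, 0.351, 1.652, -0, 1.139, -0.085], TCP at [198.754, 512.817, 218.633] pointing down, gripper open.
Joint ranges: [-2.75, 2.75], [-0.79, 2.1], [0.01, 2.65], [-1.57, 4.71], [0.07, 3.14], [-2.87, 2.87]. Speed limits (rad/s): [2.22, 2.22, 2.79, 3.14, 3.14, 3.14].

### API

Orientations are given as a unit quaternion [w, x, y, z].
In Python, from station import r, move_gripper, camera gives the robot as it stands. Calls block until the motion is done:
- r.reach(position, orientation): joint-space move of the TCP to a pose.
- r.move_straight(position, ori=None, vel=150): straight line of the TCP; ori=None keeps the orientation; vel is the mean speed in mm/s.
- r.move_j(angles): joint-space move.
- move_gripper(opening): finger opening in mm; the grip force is fixed at half the most; returns when the fingers have stopped.
- r.wait(seconds).
- r.solve_ik(position, orientation): joint angles nearest the present ones, or None.
- camera(name): name is "scene" or "top" or "wrist"; returns a dict with "image" (420x560x3 uint8, red, green, blue), "fx", "fy", "cx", "cy" (pixels), "view" (4x4, takes a point from world to camera coordinates); the wrist camera has in their place "hand_eye" (4x4, takes a point from camera to tool coordinates, whose origin is the TCP and whose axes are the tool frame's). Camera axes: x right, y up, looking along -z (the intrinsics and any distortion apply to the point x, -y, -z); pixel columns grow to the right and rows downward; lengths in mm; the calibration is good to about 2 mm. A picture is of the moment at which its call begins: read the wrist's pose just before it. There is no depth.
A pose or a line that the arm cannot do raises r.IKError and nothing moves.
- r.job_done(): hands the job in, once; it reports no verdict.
Readings, each from a call of its own:
- r.get_time(): time.
- r.get_joint_positions(): joint angles.
- r.get_joint_velocities(): joint speeds.
- r.get_tau(): joint torques, N m.
- r.get_ee_pos(): TCP position.
- r.get_tcp_rot(): TCP orientation.
- r.get_wrist_force(): force on the tool from outside, world axes, zero at the start.
- r.get_wrist_torque(): the same for the moment, N m.
- r.get_grip_width(): finger opening in mm.
Only numpy, scipy, OpenCV 4.12 (cv2) and the standard library are available. Lean on these libraries where they do the work, as an engineer would, in place of code of your own. Each camera call takes 0.05 s, during which the arm holds its last target. There are 200 camera calls.

### The job

The finished module in the grey cradle has to be unlocked: put a fingertip against the cradle's back edge (the side away from you) at its left end block, feel along the edge to the right until it finds the notch, and press the release key inside the notch fully home, so that the hold-down arm swings off the module. The key stays in by itself; come away and leave everything clear. Do not touch the module or the arm, grasp or lift nothing, and leave the mug, spool and pot where they are.

Things in the scene. Friction and masses are not known exactly. Their poses are not given: they have to be found in the camera images.
- cradle: grey fixed cradle, 360 mm wide (y), 62 mm high. Origin: middle of its width, 60 mm before the back edge, on the worktop; x points away from the robot, y left, z up. Front: nest plate x -90 to 28, y -110 to 110, top z 16, holding the module. Upright wall x 15 to 30, z 0 to 62. Behind it a ledge x 30 to 60, z 0 to 40; its flat back face at x = 60 is the back edge
- left_end (a point): on the back edge, at worktop height, middle of the left end block, a solid 42 mm high block at cradle y 90 to 180 (a right end block mirrors it); axes as the cradle's. Nothing stands within 80 mm behind the back edge
- edge_mid (a point): on the back edge, at worktop height, half-way (cradle x 60, y 0); axes as the cradle's. Here, between the end blocks, runs a 39 mm high bar, its face 0.5 mm further in than the blocks', with one notch 60 mm wide, open to back and top; its centre lies anywhere from 40 mm left to 40 mm right of this point. The release key in it is 54 mm wide, z 4 to 37, its flat face 14 mm in from the edge
- release_key (a joint): the release key's travel in m: 0 out (start), 0.009 fully home; it moves towards the cradle's -x, needs about 3 N, and stays where it is left (no spring); the notch is wide enough for a shut pair of fingers
- hold_down_arm: steel arm 18 x 82 x 8 mm over the module. Origin on its upright pivot axis at cradle x -42, y +78 mm, 41 mm above the worktop; the arm reaches 73 mm along its own -y. Its y is parallel to the cradle's y while locked; as the key goes home it turns 1.3 rad towards the robot (linked in proportion to the key)
- module: closed black module with a sheet aluminium cover, 89 x 61 x 20 mm, lying loose in the nest under the arm, long side along the cradle's y; origin at the centre of its underside
- mug: yellow mug, 69 x 96 x 68 mm, origin at the centre of its base; bystander behind the cradle
- spool: nearly empty solder spool, 63 mm across, 70 mm high, origin at the centre of its base; bystander behind the cradle
- pot: black rubber pot, 62 mm across, 42 mm high, origin at the centre of its base; bystander behind the cradle
Mind the look-alikes: they are no part of the job. What is shaped like the module but blue, pink or yellow is not meant.

How it is judged:
By the outcome, as a careful person would: the job done as asked, in the order asked, and still so for the second after the job is handed in, with the robot touching nothing.
It also fails if it takes over 64 s, if anything falls off the work surface, if the arm or the gripper's body presses on something with over 40 N, if the wrist force passes 120 N, or if a joint passes its speed limit or range.

## Working session

There is one attempt and no reset: what is moved stays moved. The work goes in short steps, each a Python script; the robot and the scene stay as the last script left them, time stands still between calls to the robot, and variables do not carry over. Pictures are saved under pics/ and viewed, about 8 in all and at most 12, crops included, and the job is handed in when it is done.

```bash
mkdir -p pics; ls; python3 - <<'E'
from station import r,camera
import cv2,numpy as np
for n in("scene","top"):
    c=camera(n);cv2.imwrite(f"pics/{n}.png",c["image"][:,:,::-1])
    np.savez(f"pics/{n}.npz",**c)
    print(n,[k for k in c],c["fx"],c["fy"],c["cx"],c["cy"],np.round(c["view"],4).tolist())
print(r.get_time(),r.get_tcp_rot(),r.get_grip_width(),r.get_wrist_force())
E
```

```text
pics
scene ['image', 'fx', 'fy', 'cx', 'cy', 'view'] 418.6174427952803 418.6174427952803 283.11569074313417 213.554500510527 [[0.777, -0.6293, 0.0127, -450.2561], [0.4082, 0.5192, 0.7509, -254.4123], [-0.4792, -0.5783, 0.6603, -935.5935], [0.0, 0.0, 0.0, 1.0]]
top ['image', 'fx', 'fy', 'cx', 'cy', 'view'] 503.351844053442 503.351844053442 272.10776024892476 209.35076208615263 [[-0.0164, -0.9999, 0.004, -15.3632], [0.9718, -0.015, 0.2353, -556.1558], [-0.2353, 0.0077, 0.9719, -1291.129], [0.0, 0.0, 0.0, 1.0]]
0.1 [ 0.58308635 -0.39973706  0.58371779  0.39936716] 92.91779741108085 [-0.10620131 -0.04949069 -0.15901458]
```

View pics/scene.png

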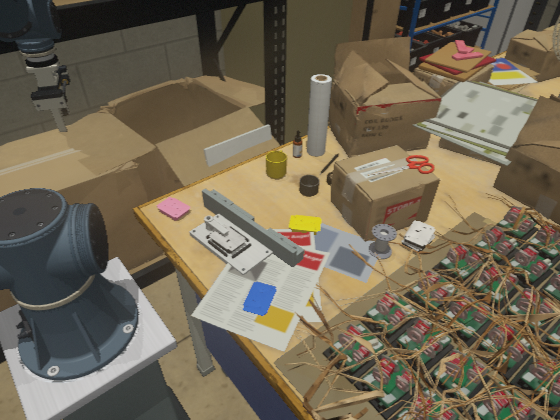

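View pics/top.png

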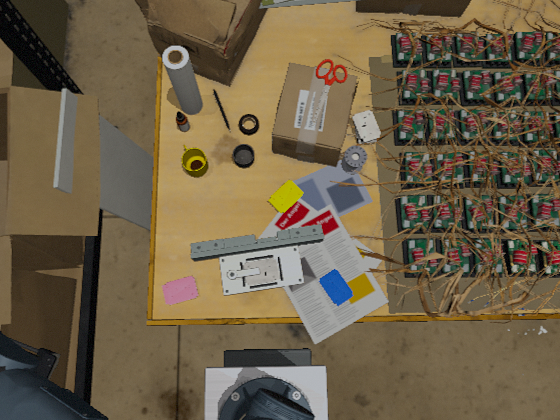

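The scene shows the grey cradle at top-image (190–325, 230–295). The module under the arm is at about (262,273), the mug at (194,160), the pot at (243,156) and the spool at (354,158). I'll enlarge the cradle.

```bash
python3 - <<'E'
import cv2
a=cv2.imread("pics/top.png")[215:305,180:340];b=cv2.imread("pics/scene.png")[180:280,180:310]
cv2.imwrite("pics/c1.png",cv2.resize(a,None,fx=5,fy=5,interpolation=cv2.INTER_CUBIC))
E
```

```text
(no output)
```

View pics/c1.png

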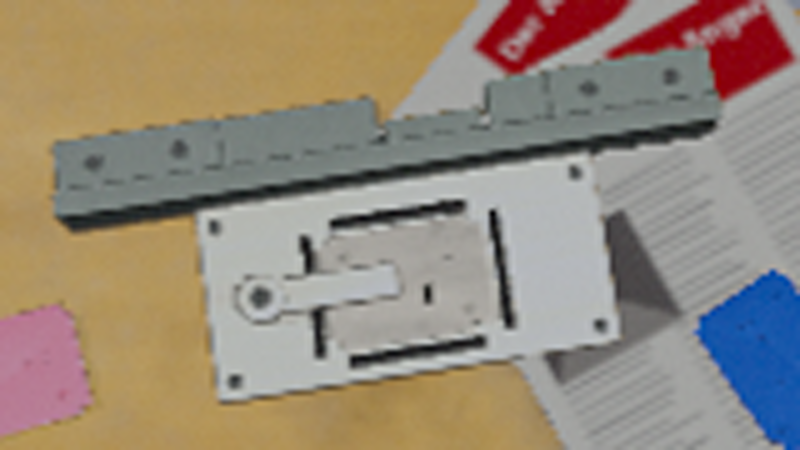

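The notch is at crop (378–485, ~115). The pivot is at (260,297) and the locked arm is reaching right over the aluminium module. The pink, blue and yellow shapes are the look-alikes. Next I'll fit the cradle pose.

```bash
cat > h.py <<'E'
import numpy as np,cv2
from scipy.optimize import least_squares
from scipy.spatial.transform import Rotation as R
def proj(c,P):
    p=np.c_[P,np.ones(len(P))]@np.array(c["view"]).T
    return np.c_[c["cx"]+c["fx"]*p[:,0]/-p[:,2],c["cy"]-c["fy"]*p[:,1]/-p[:,2]]
def w(q,P):
    P=np.atleast_2d(P).astype(float);s,k=np.sin(q[2]),np.cos(q[2])
    return np.c_[q[0]+k*P[:,0]-s*P[:,1],q[1]+s*P[:,0]+k*P[:,1],P[:,2]]
E
python3 - <<'E'
from h import *
from station import r
c=dict(np.load("pics/top.npz"))
M=np.array([[53,143,60,180,42],[712,48,60,-180,42],[220,402,-90,110,16],[620,340,-90,-110,16],[60,216,15,180,62],[716,122,15,-180,62],[260,297,-42,78,45]],float)
uv=(M[:,:2]+.5)/5-.5+[180,215]
f=lambda q:(proj(c,w(q,M[:,2:]))-uv).ravel()
s=least_squares(f,[450,50,.1],loss='soft_l1');q=s.x;print(q,np.round(s.fun.reshape(-1,2),1).tolist())
np.save("q.npy",q)
# notch edges predicted from pixel: solve cradle y at x=60,z=39
for u,v in((376,98),(486,82)):
    t=least_squares(lambda y:proj(c,w(q,[[60,y[0],39]]))[0]-((np.array([u,v])+.5)/5-.5+[180,215]),[0]);print(u,t.x,t.fun)
print("left_end",w(q,[60,135,0]),"bystanders")
for n,u,v in(("mug",194,172),("pot",243,165),("spool",354,170)):
    t=least_squares(lambda p:proj(c,np.array([[p[0],p[1],0]]))[0]-[u,v],[600,0]).x
    k=R.from_euler('z',-q[2]).apply([t[0]-q[0],t[1]-q[1],0]);print(n,t,"cradle",k[:2])
def ori(yaw): # tool x down, z along cradle y or -y
    o=[]
    for sg in(1,-1):
        z=sg*np.array([-np.sin(yaw),np.cos(yaw),0]);x=np.array([0,0,-1.]);y=np.cross(z,x)
        o.append(R.from_matrix(np.c_[x,y,z]).as_quat(scalar_first=True))
    return o
for o in ori(q[2]):
    print(o,r.solve_ik(w(q,[100,135,150])[0],o),r.solve_ik(w(q,[100,0,20])[0],o))
E
```

```text
[4.36364609e+02 1.28124397e+01 1.27409829e-01] [[-0.2, -0.7], [-0.7, -0.3], [-0.3, 0.0], [0.5, 0.7], [-1.0, 0.1], [2.1, -0.3], [0.5, 0.4]]
376 [3.58162772] [-0.08969602 -0.63395405]
486 [-56.95852331] [-0.07759167 -0.54839828]
left_end [[478.72444135 154.34209964   0.        ]] bystanders
mug [686.16723619 198.54901417] cradle [271.37850353 152.48978754]
pot [705.25109557  57.28487549] cradle [272.35789197   9.94578955]
spool [ 685.21992246 -263.27921733] cradle [ 211.75648134 -305.47465134]
[-0.46715485  0.53081668 -0.46715485 -0.53081668] [ 2.12510886e-01  4.19115512e-01  1.73838067e+00 -4.44089210e-16
  9.84096470e-01 -1.48569527e+00] [-3.92229950e-02  6.14186893e-01  1.82073257e+00 -4.44089210e-16
  7.06673192e-01 -1.73742915e+00]
[ 0.53081668  0.46715485  0.53081668 -0.46715485] [ 2.12510886e-01  4.19115512e-01  1.73838067e+00 -4.44089210e-16
  9.84096470e-01  1.65589738e+00] [-3.92229950e-02  6.14186893e-01  1.82073257e+00 -4.44089210e-16
  7.06673192e-01  1.40416350e+00]
```

The fit is consistent: the notch measures 60.5 mm wide, centred at cradle y ≈ -27, and the bystanders are at least 150 mm behind the edge. I'll go behind the left block with the fingers shut.

```bash
cat >> h.py <<'E'
q=np.load("q.npy")
O=[-0.46715485,0.53081668,-0.46715485,-0.53081668]
ax=np.array([np.cos(q[2]),np.sin(q[2]),0])
def loc(p): return R.from_euler('z',-q[2]).apply(np.array(p)-[q[0],q[1],0])
E
python3 - <<'E'
from h import *
from station import r,move_gripper,camera
move_gripper(0);print(r.get_time(),r.get_grip_width())
r.reach(w(q,[110,135,190])[0],O);print(r.get_time())
print(r.get_wrist_force())
r.move_straight(w(q,[100,135,18])[0],vel=120);print(r.get_time())
for n in("top",'scene'):
    c=camera(n);i=c["image"][:,:,::-1]
    cv2.imwrite(f"pics/b_{n}.png",i)
F0=r.get_wrist_force();print(F0,loc(r.get_ee_pos()))
t=r.get_time();r.move_straight(w(q,[80,135,18])[0],vel=60);print(r.get_time()-t)
t=r.get_time();r.move_straight(w(q,[79,135,18])[0],vel=10);print(r.get_time()-t,r.get_wrist_force(),loc(r.get_ee_pos()))
a=cv2.imread("pics/b_top.png")[200:300,170:340];b=cv2.imread("pics/b_scene.png")[130:280,170:340]
cv2.imwrite("pics/b.png",np.vstack([cv2.resize(a,(510,300)),cv2.resize(b,(340,300))[:, :].copy() if 0 else cv2.resize(b,(510,300))]))
E
```

```text
1.55 0.352388738192947
3.3083
[-0.32622903 -0.25814147  0.20855831]
4.8917
[-0.27629102 -0.59568016 -0.20857946] [100.3597761  134.99496647  18.52634145]
0.48329999999999984
0.25 [ 0.38256887 -0.34457517  0.03419551] [ 79.1356501  134.99322619  18.02608564]
```

View pics/b.png

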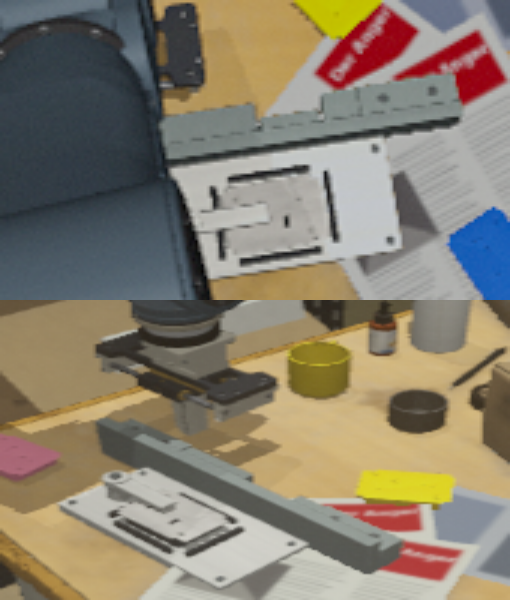

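The shut fingers are behind the left end block (lower half, about (190,415)), clear of everything. Now I'll feel for contact.

```bash
cat >> h.py <<'E'
def fx(r,n=3): return np.mean([np.array(r.get_wrist_force())@ax for _ in range(n)])
E
python3 - <<'E'
from h import *
from station import r
f0=fx(r);x=79.;t=r.get_time()
while x>55:
    x-=0.5 if x<73 else 1
    r.move_straight(w(q,[x,135,18])[0],vel=10)
    f=fx(r)-f0
    if x<71.5: print(x,round(f,2),loc(r.get_ee_pos()).round(2))
    if f>2: break
print(r.get_time()-t,r.get_time(),f0)
r.wait(.3);print(r.get_wrist_force(),loc(r.get_ee_pos()).round(2))
E
```

```text
71.0 4.26 [ 71.62 134.99  18.11]
2.25 7.975 0.3356843163900667
[ 5.64544945  0.70344655 -3.95977973] [ 71.65 135.    18.1 ]
```

Contact is firm and compliant, about 9 N/mm. Now I'll slide right with light force regulation until the finger drops in.

```bash
python3 - <<'E'
from h import *
from station import r
f0=.336;x=71.0;y=135.;t=r.get_time();surf=71.65;i=0
while y>-40:
    y-=4
    r.move_straight(w(q,[x,y,18])[0],vel=30)
    f=fx(r)-f0;p=loc(r.get_ee_pos());i+=1
    if i%4==0 or y<0 or f<1.5: print(round(x,2),y,round(f,2),p.round(2),round(r.get_time()-t,1))
    if f<1 and x<surf-1.5: break
    if f>0.8: surf=p[0]
    x-=np.clip((5-f)/9*.7,-.6,.6)
print(r.get_time(),r.get_wrist_force(),"surf",surf)
E
```

```text
71.03 119.0 4.6 [ 71.77 118.97  18.36] 1.1
71.01 103.0 5.38 [ 71.87 103.02  18.38] 2.3
70.97 87.0 5.02 [71.87 87.02 18.4 ] 3.4
71.12 71.0 5.04 [71.6  71.   18.21] 4.5
71.25 55.0 5.61 [71.73 55.02 18.17] 5.7
71.32 39.0 5.17 [71.83 39.04 18.19] 6.8
71.42 23.0 5.04 [71.97 23.05 18.18] 7.9
71.51 7.0 4.57 [72.04  7.05 18.2 ] 9.1
71.54 -1.0 5.1 [72.01 -0.94 18.16] 9.6
71.55 -5.0 5.0 [71.99 -4.93 18.15] 9.9
71.55 -9.0 3.83 [71.88 -8.85 18.11] 10.2
71.46 -13.0 -0.84 [ 70.53 -12.86  17.68] 10.5
71.0 -17.0 0.28 [ 70.77 -17.12  17.92] 10.8
70.63 -21.0 -0.15 [ 70.57 -21.18  17.97] 11.0
70.23 -25.0 -0.36 [ 70.22 -25.17  17.99] 11.3
19.6083 [-0.14489554  0.91895474 -0.10498181] surf 71.88141761924825
```

The finger dropped into the notch at y≈-12, as predicted. I'll press straight in: the key face should be at TCP x≈58.5 and home at ≈49.5.

```bash
python3 - <<'E'
from h import *
from station import r,camera
f0=.336;x=61.
r.move_straight(w(q,[x,-27,18])[0],vel=25)
print(fx(r)-f0,loc(r.get_ee_pos()).round(2))
while x>46:
    x-=.5
    r.move_straight(w(q,[x,-27,18])[0],vel=10)
    f=fx(r)-f0;p=loc(r.get_ee_pos())
    print(round(x,2),round(f,2),p.round(2))
    if f>18: break
r.wait(.3);print(r.get_time(),r.get_wrist_force(),loc(r.get_ee_pos()).round(2))
E
```

```text
-0.10302784256461314 [ 60.97 -27.02  18.05]
60.5 -0.19 [ 60.54 -26.99  18.  ]
60.0 -0.55 [ 60.   -26.99  18.01]
59.5 -0.8 [ 59.47 -27.    18.  ]
59.0 -0.43 [ 58.99 -26.98  17.99]
58.5 2.17 [ 58.81 -27.02  18.07]
58.0 3.54 [ 58.19 -27.02  18.06]
57.5 2.21 [ 57.55 -27.03  18.06]
57.0 1.92 [ 56.98 -27.02  18.03]
56.5 3.73 [ 56.46 -27.03  18.03]
56.0 2.71 [ 55.96 -27.03  18.01]
55.5 2.48 [ 55.48 -27.02  18.03]
55.0 2.37 [ 54.97 -27.01  18.02]
54.5 2.48 [ 54.46 -27.    18.  ]
54.0 1.85 [ 53.98 -27.03  18.02]
53.5 2.44 [ 53.45 -27.01  18.  ]
53.0 1.63 [ 52.93 -27.02  17.98]
52.5 1.77 [ 52.45 -27.01  18.  ]
52.0 2.48 [ 51.95 -27.    18.  ]
51.5 1.95 [ 51.45 -27.01  18.01]
51.0 1.39 [ 50.95 -27.    18.  ]
50.5 2.5 [ 50.42 -27.01  18.  ]
50.0 2.43 [ 49.97 -26.99  18.  ]
49.5 5.4 [ 49.8  -27.01  18.04]
49.0 6.83 [ 49.79 -27.05  18.12]
48.5 8.21 [ 49.73 -27.05  18.17]
48.0 11.54 [ 49.69 -27.09  18.2 ]
47.5 13.08 [ 49.66 -27.1   18.28]
47.0 15.73 [ 49.61 -27.12  18.31]
46.5 18.72 [ 49.61 -27.14  18.37]
27.6833 [ 17.23052545   3.95717188 -11.22381298] [ 49.57 -27.1   18.35]
```

The key travelled 58.8→49.7, which is 9.1 mm, to a hard stop. I'll back straight out, rise and check.

```bash
python3 - <<'E'
from h import *
from station import r,camera
r.move_straight(w(q,[110,-27,20])[0],vel=50)
r.move_straight(w(q,[115,-27,190])[0],vel=120)
r.reach(w(q,[60,260,260])[0],O)
print(r.get_time(),r.get_wrist_force(),loc(r.get_ee_pos()))
a=camera("top")["image"][:,:,::-1];s=camera("scene")["image"][:,:,::-1]
cv2.imwrite("pics/e.png",np.vstack([cv2.resize(a[130:310,150:390],(400,300)),cv2.resize(s[130:280,170:410],(480,300))[:,:400]]))
E
```

```text
31.8167 [ 0.00695211  0.37457437 -0.85454508] [ 60.25240197 259.13045719 259.57519271]
```

View pics/e.png

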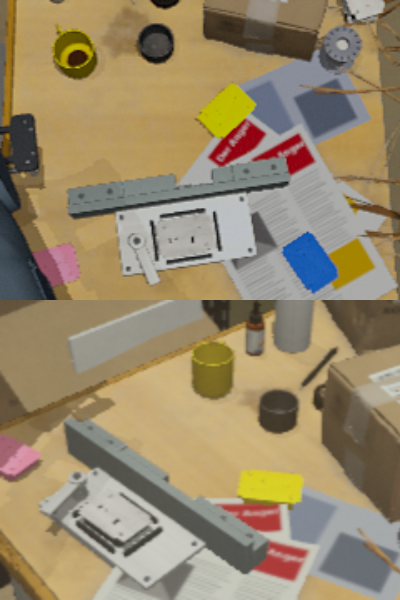

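The hold-down arm has swung towards the robot, from the pivot at (137,241) to its tip at (152,280), and is off the module. The module is still in its nest, the mug, pot and spool haven't moved, and the robot is clear.

```bash
python3 -c "
from station import r
r.wait(.3);print(r.get_joint_velocities(),r.get_time());r.job_done()"
```

```text
[ 0.00470604 -0.00138389  0.00024087  0.00010996  0.0005466   0.00054496] 32.2167
the job is handed in; nothing more can be done
```

The module is unlocked and the job is handed in at 32.2 s of the 64 s allowed.

- **Feeling along the edge:** with the fingers shut, I touched the back edge at the middle of the left end block. I then slid right at about 5 N until the finger dropped into the notch. That happened at cradle y ≈ -12; the camera had put the notch centre at about -27.
- **Pressing the key:** at y = -27 the key moved 9.1 mm at about 2–3 N, then came up against a hard stop, where I pressed to about 18 N. I then backed straight out and rose clear.
- **Last checks:** the pictures show the hold-down arm swung off towards the robot and the module still in its nest. The mug, spool and pot look unmoved by eye. The wrist force is near zero.
- **One disagreement:** the first contact came about 4 mm further out than a 15 mm thick finger would give. I put that down to finger thickness or camera error and worked from the felt contacts instead. No check failed.

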